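# Slide the blade hanger along the bent drip rail to its stop

## Task

Slide the ring hanger with the freshly ground blade blank along the bent drip rail, round both bends, until the ring is right up against the round stop disc over the drip tray. Then let go and leave it hanging still there, without shoving aside or knocking over the tin, the jar or the wooden block that stand beside the rail.

Things in the scene. Friction and masses are not known exactly. Their poses are not given: they have to be found in the camera images.
- rail: The drip rail, bolted to the bench: a level Z-bent bare steel rod, 10 mm thick, its axis 200 mm up; both ends turn down into feet. Origin on the bench under the Z's middle, z up. Rod axis in this frame (mm, x y): start foot (-50, 215), bend (-50, 45), bend (50, -35), stop disc (50, -170), end foot (50, -205). Drip tray 150 x 100, 28 high, fixed, centred on (50, -137). Moves and yaws between runs.
- rail_foot (a point): Where the rod's axis would meet the start upright: the rail's end behind the ring, 200 mm above the bench. Turned with the rail.
- rail_bend1 (a point): Corner of the rod's axis at the first bend (where the two straight stretches would meet), 200 mm up. The rod turns by 51 degrees here, rounded to 20 mm radius.
- rail_bend2 (a point): Corner of the rod's axis at the second bend, 200 mm up. The rod turns back by 51 degrees here, 20 mm radius.
- rail_stop (a point): Centre of the stop disc's near face, on the rod's axis, 200 mm up. The disc is dark steel, 44 mm in diameter and 8 mm thick, square on the rod.
- hanger_ring (a point): Centre of the hanger's ring: 10 mm round steel bar, 64 mm outside, 44 mm inside diameter, threaded on the rod, starting between start foot and first bend; it cannot come off. It hangs with its centre 17 mm below the rod's axis: its top is 15 mm above the axis, its sides reach 32 mm out. Site y is the ring's axis (along the rod), z up.
- hanger: The whole loose hanger, origin at the ring's centre: below the ring hang a dark clamp and a bare steel blade blank, 26 mm wide and 4 mm thick in the ring's plane, tip 129 mm under the ring's centre. 0.15 to 0.3 kg. It slides with a newton or two when the ring is pushed from behind, for instance by two fingers straddling the rod; the blank swings a little.
- tin: Loose upright bare steel tin beside the rail, 62 mm in diameter, 100 mm high; origin at the centre of its underside.
- jar: Loose upright amber glass jar with a steel lid beside the rail, 60 mm in diameter, 90 mm high; origin at the centre of its underside.
- scales: Loose block of dark wood (handle stock) lying beside the rail, 110 x 34 x 18 mm; origin at the centre of its underside.
Not all that is in view belongs to the job. Of the things like the hanger, leave any that is orange; of the rest the larger one is meant.

How it is judged:
At the end, for the whole second after the job is handed in: The ring is at the stop: its centre at most 22 mm before the stop disc's near face (5 mm when it lies flat against it) and within 30 mm sideways of the rod; the hanger hangs upright within 20 degrees and still (under 50 mm/s), not touched by the robot (y of hanger_ring in the frame of rail below -0.148 m and x of hanger_ring in the frame of rail between 0.02 and 0.08 m and angle between hanger_ring's own z axis and vertical below 0.35 rad and linear speed of hanger below 0.05 m/s).
It fails at once if the tin beside the rail is shoved more than 25 mm or knocked over (distance of tin from where it was at the start of the episode above 0.025 m or angle between tin's own z axis and vertical above 0.4 rad).
It fails at once if the jar beside the rail is shoved more than 25 mm or knocked over (distance of jar from where it was at the start of the episode above 0.025 m or angle between jar's own z axis and vertical above 0.4 rad).
It fails at once if the wooden block beside the rail is shoved more than 25 mm or knocked over (distance of scales from where it was at the start of the episode above 0.025 m or angle between scales's own z axis and vertical above 0.4 rad).
It also fails if it takes over 48 s, if anything falls off the work surface, if the arm or the gripper's body presses on something with over 40 N, if the wrist force passes 120 N, or if a joint passes its speed limit or range.

## Robot

A 7-joint arm with a two-finger parallel gripper is mounted at the origin on the work surface. World frame = base frame: x ahead of the robot, y to its left, z up, the work surface at z = 0. Lengths are in m, angles in rad, forces in N, time in s.
With the tool pointing down it reaches from about 0.425 to 0.95 m from the base axis. Payload 16.7 kg.
Tool frame: the origin (TCP) lies midway between the tips of the shut fingers; the grasp point (between the pads) lies 19 mm behind it; z points along the fingers, y is the direction in which the jaws open and shut (so a half turn about z gives the same grasp; the last joint's range is limited). The gripper opens to 94 mm and grips with 3 to 60 N. Pads are 16 mm wide; open, the fingers measure 119 mm over their backs; the gripper's body (75 mm by 177 mm) begins 78 mm behind the grasp point.
Start: joints at [-1.353, 0.426, 0.074, 1.606, -0.034, 1.111, -0.067], TCP at [0.243, 0.63, 0.205] pointing down, gripper open.
Joint ranges: [-2.85, 2.85], [-0.5, 2.14], [-1.23, 1.37], [0.21, 2.46], [-1.02, 4.16], [0.16, 2.05], [-2.73, 2.73]. Speed limits (rad/s): [1.89, 1.89, 2.39, 2.39, 3.01, 3.01, 3.01].

## Interface

Orientations are given as a unit quaternion [x, y, z, w].
In Python, from cell import get_obs, cams, workorder, finder gives the robot as it stands.
- The arm moves only by the shell command python3 -m inch 'ROWS'. ROWS is JSON, a list of rows, each an object of numbers: "dx", "dy", "dz": the shift along the tool's x, y, z in m; "wx", "wy", "wz": the turn, a rotation vector about the tool's x, y, z in rad; "gripper": the finger opening in m, from 0 to 0.094. In form: [{"dx": .., "dy": .., "dz": .., "wx": .., "wy": .., "wz": .., "gripper": ..}, ...]. A call has 1 to 10 rows; each row is the pose to reach, as a shift and turn from the pose commanded when the call began, along the tool's axes at that moment; what a row does not reach only later rows make up. A row lasts 1/10 s, in which the tool goes at most 50 mm and 8.59 degrees, less where a joint would pass 70% of its speed; a pose out of reach is approached as far as the arm can. A call with a gripper value outside its range is refused whole. The fingers move at their own pace and stop on an object; the grip force is fixed at half the most. Time passes only in rows, so rows that repeat a pose let the fingers close. It gives the time, the measured TCP pose, the force and the opening at its end, in the units of the state.
- get_obs(): the state, without advancing time (a new reading comes with each control period).
- cams.snapshot(name): name is "side" or "top"; returns the picture (420x560x3 uint8, blue, green, red); there is no depth.
- cams.get_calibration(name): a dict with "vertical_fov" (degrees; the focal length in pixels is half the picture's height over the tangent of half this angle, whatever the lens; pixels are square), "cx", "cy" (the principal point, pixels), "rvec" (rotation vector, rad) and "tvec" (3), from world to camera coordinates, as OpenCV has them. Camera axes: x right, y down, z forward; pixel columns grow to the right and rows downward; lengths in m; the calibration is good to about 2 mm. A picture is of the moment at which its call begins. get_calibration takes no time and is no camera call.
- workorder.close_job(): hands the job in, once; it reports no verdict.
Trained networks look in the newest picture that a camera, given by its name, has taken for a name from the list of things; names that differ only in an ending like _2 or _b are one class to them, and where a whole thing is asked for, a point or a joint stands for the part that bears it (a point fixed in the world has none). Each returns a list of dicts, best first, with "score" (0 to 1); they miss things now and then, are a little off and sometimes report something else, mostly with a low value. They report only what shows in the picture. A call takes as long as a camera call. They do not tell look-alikes from the thing itself.
- finder.regions_of(camera, query): "region" (420x560 bool, what is visible of it) and "rect" ([centre column, centre row, width, height] in pixels, round what is visible of it).
- finder.tip_of(camera, query): "pixel" ([column, row] in pixels: a listed point, or the origin of a listed thing).
The state is a dict: "time": time; "joints": joint angles; "qd": joint speeds; "joint_efforts": joint torques, N m; "ee_pos": TCP position; "tcp_rot": TCP orientation; "wrist_force": force on the tool from outside, world axes, zero at the start; "torque": the same for the moment, N m; "opening": finger opening in m.
Only numpy, scipy, OpenCV 4.12 (cv2) and the standard library are available. Lean on these libraries where they do the work, as an engineer would, in place of code of your own. Each camera call takes 0.05 s, during which the arm holds its last target.

## Working session

There is one attempt and no reset: what is moved stays moved. The work goes in short steps, Python scripts to look and compute and a shell command to move; the robot and the scene stay as the last step left them, time stands still between calls to the robot, and variables do not carry over. Pictures are saved under pics/ and viewed, and the job is handed in when it is done.

```bash
mkdir -p pics; ls
cat > h.py <<'E'
import numpy as np, cv2
from cell import get_obs, cams, workorder, finder
from scipy.spatial.transform import Rotation as R
def cal(n):
    c=cams.get_calibration(n); f=210/np.tan(np.radians(c["vertical_fov"])/2)
    K=np.array([[f,0,c["cx"]],[0,f,c["cy"]],[0,0,1]]); return K,np.array(c["rvec"],float),np.array(c["tvec"],float),c
def proj(n,P):
    K,r,t,_=cal(n); return cv2.projectPoints(np.atleast_2d(P).astype(float),r,t,K,None)[0][:,0]
def back(n,px,z):
    K,r,t,_=cal(n); Rm=cv2.Rodrigues(r)[0]; d=Rm.T@np.linalg.inv(K)@np.array([px[0],px[1],1.]); o=-Rm.T@t
    return o+d*(z-o[2])/d[2]
E
python3 - <<'E'
from h import *
o=get_obs(); print({k:np.round(v,3) for k,v in o.items()})
for n in("side","top"):
    im=cams.snapshot(n); cv2.imwrite(f"pics/{n}0.png",im); print(cal(n)[3])
    for q in("rail_foot","rail_bend1","rail_bend2","rail_stop","hanger_ring","tin","jar","scales","rail"):
        print(n,q,[(np.round(d["pixel"],1).tolist(),round(d["score"],2)) for d in finder.tip_of(n,q)][:4])
print(get_obs()["time"])
E
```

```text
pics
{'time': np.float64(0.0), 'joints': array([-1.353,  0.427,  0.074,  1.607, -0.034,  1.111, -0.067]), 'qd': array([-0.002,  0.001,  0.001, -0.002,  0.   ,  0.   ,  0.   ]), 'joint_efforts': array([-1.0000e-03, -9.3583e+01,  3.6660e+00, -4.5420e+01, -4.9000e-02,
        2.0000e-02,  0.0000e+00]), 'ee_pos': array([0.243, 0.629, 0.205]), 'tcp_rot': array([ 0.183,  0.983, -0.001, -0.   ]), 'wrist_force': array([-0.085,  0.064, -0.793]), 'torque': array([ 0.017,  0.042, -0.039]), 'opening': np.float64(0.094)}
{'vertical_fov': 52.25443005604578, 'cx': 277.86727824133106, 'cy': 205.63277523098708, 'rvec': array([ 0.26217466, -2.85305795,  1.14174177]), 'tvec': array([0.50093005, 0.12176756, 0.87287931])}
side rail_foot [([269.8, 223.3], 0.59)]
side rail_bend1 [([282.0, 158.9], 0.83), ([237.3, 129.2], 0.55)]
side rail_bend2 [([282.0, 158.9], 0.83), ([237.3, 129.2], 0.55)]
side rail_stop []
side hanger_ring [([280.8, 178.2], 0.86), ([389.7, 320.0], 0.77), ([356.7, 218.9], 0.64)]
side tin [([215.2, 245.6], 0.91), ([202.8, 204.6], 0.71), ([269.3, 227.0], 0.69)]
side jar [([309.4, 181.9], 0.86)]
side scales []
side rail []
{'vertical_fov': 48.63314394160814, 'cx': 271.8839247913164, 'cy': 210.39246547809577, 'rvec': array([ 2.18907058, -2.14667042,  0.07908772]), 'tvec': array([0.05008546, 0.47824225, 1.06847082])}
top rail_foot [([216.2, 193.4], 0.89)]
top rail_bend1 [([305.2, 188.6], 0.94), ([343.2, 139.2], 0.59)]
top rail_bend2 [([305.2, 188.6], 0.94), ([343.2, 139.2], 0.59)]
top rail_stop [([409.0, 135.6], 0.83)]
top hanger_ring [([222.5, 295.0], 0.87), ([325.8, 269.7], 0.64), ([287.8, 191.5], 0.45)]
top tin [([271.6, 149.1], 0.89)]
top jar [([363.7, 217.0], 0.95)]
top scales [([317.3, 124.1], 0.92)]
top rail []
1.0
```

Run:
```python
import cv2
for n in("side","top"):
    im=cv2.imread(f"pics/{n}0.png"); cv2.imwrite(f"pics/{n}0b.png",cv2.resize(im,(800,600),interpolation=cv2.INTER_CUBIC))
```

```text
(no output)
```

View pics/side0b.png

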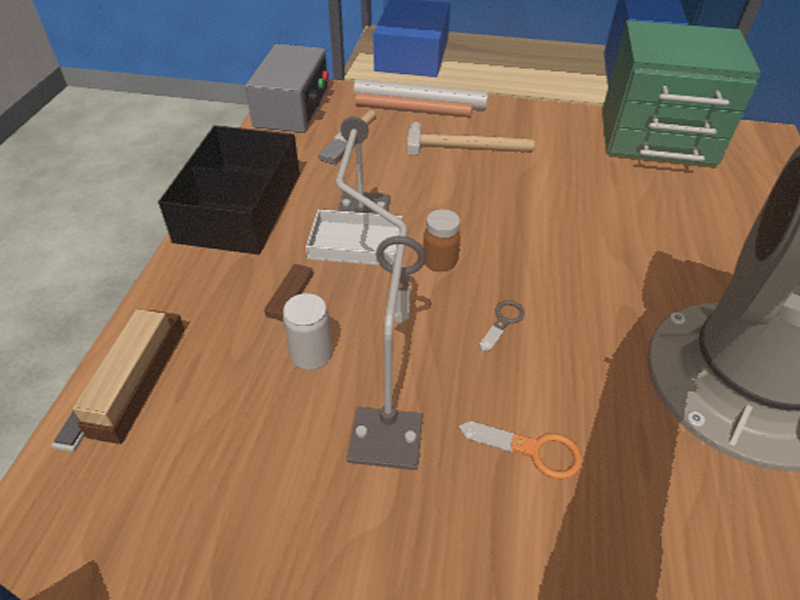

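View pics/top0b.png

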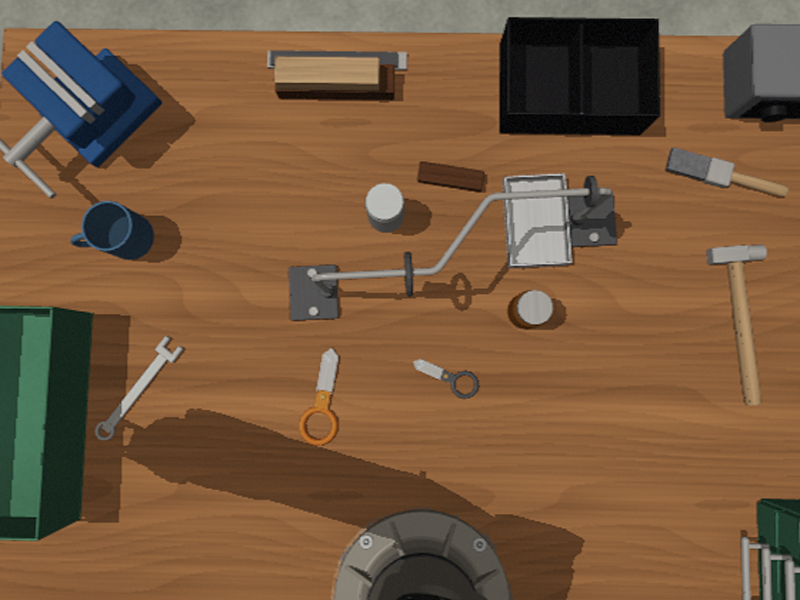

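The loose look-alikes are the orange one, at about (320,395) in the enlarged top view, and a small dark one at about (450,375). The dark ring threaded on the rod, at about (408,275), is the larger non-orange one, so that is the one meant. Next I fit the rail pose and check it in an enlarged crop.

```bash
cat >> h.py <<'E'
L={"foot":(-.05,.215),"b1":(-.05,.045),"b2":(.05,-.035),"stop":(.05,-.17)}
def w(p,l,z=.2):
    c,s=np.cos(p[2]),np.sin(p[2]); return np.array([p[0]+c*l[0]-s*l[1],p[1]+s*l[0]+c*l[1],z])
E
python3 - <<'E'
from h import *
from scipy.optimize import least_squares
ob=[("top","foot",(216.2,193.4)),("top","b1",(305.2,188.6)),("top","b2",(343.2,139.2)),("top","stop",(409,135.6)),("side","b1",(282,158.9)),("side","b2",(237.3,129.2))]
f=lambda p:np.concatenate([proj(n,w(p,L[k]))[0]-np.array(x) for n,k,x in ob])
s=least_squares(f,[.6,0,0],loss="soft_l1"); p=s.x; print(p,np.round(f(p).reshape(-1,2),1).tolist())
np.save("p.npy",p)
for k in L: print(k,w(p,L[k]))
for q,px,z in(("tin",(271.6,149.1),0),("jar",(363.7,217),0),("scales",(317.3,124.1),0)): 
    X=back("top",px,z);c,sn=np.cos(p[2]),np.sin(p[2]);d=X[:2]-p[:2];print(q,X,"rail frame",c*d[0]+sn*d[1],-sn*d[0]+c*d[1])
print("ring",back("top",(287.8,191.5),.183),back("side",(280.8,178.2),.183))
ims=[]
for n,c in(("top",(300,160)),("side",(270,170))):
    im=cv2.imread(f"pics/{n}0.png")
    im=cv2.resize(im,None,fx=4,fy=4,interpolation=cv2.INTER_CUBIC)
    for k in L:
        u=proj(n,w(p,L[k]))[0]*4; cv2.circle(im,tuple(int(v) for v in u),4,(0,0,255),-1)
    cx,cy=c[0]*4,c[1]*4; ims.append(im[cy-300:cy+300,cx-(400 if n=="top" else 0)-0:cx+400] if 0 else im[max(0,cy-300):cy+300,cx-400:cx+400])
    cv2.imwrite(f"pics/crop_{n}.png",ims[-1])
E
```

```text
[ 0.55558763 -0.04616423  0.05616469] [[0.6, -0.4], [-2.2, 1.2], [-2.0, -0.9], [0.5, 0.0], [0.5, -0.7], [-0.1, -1.2]]
foot [0.49359741 0.16569    0.2       ]
b1 [ 0.50314039 -0.00404194  0.2       ]
b2 [ 0.60747352 -0.07830228  0.2       ]
stop [ 0.61505177 -0.21308941  0.2       ]
tin [0.62809156 0.06350789 0.        ] rail frame 0.07854606488001703 0.10542915891341695
jar [ 0.46743941 -0.15926794  0.        ] rail frame -0.09435832190619936 -0.10797715038218603
scales [ 0.69165913 -0.04627603  0.        ] rail frame 0.13585066806958776 -0.007750020575816604
ring [0.50137756 0.02553175 0.183     ] [0.49980339 0.0316341  0.183     ]
```

View pics/crop_top.png

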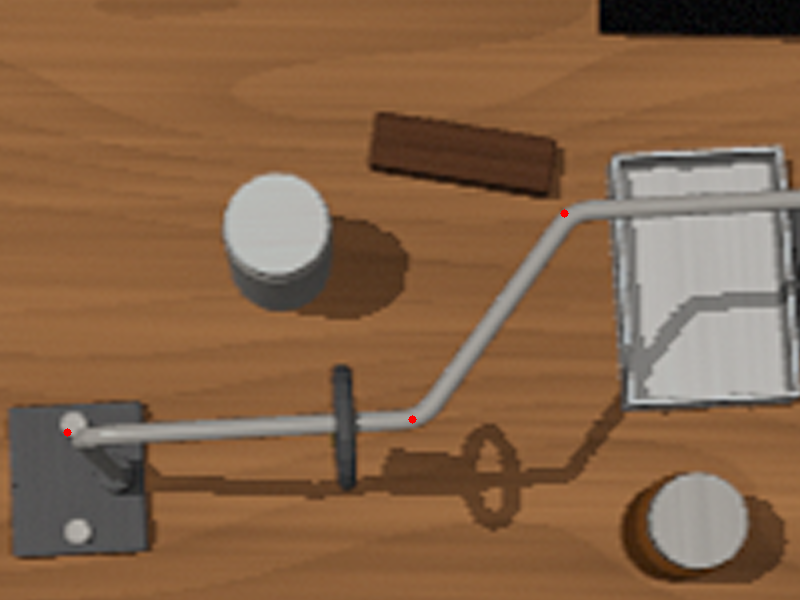

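View pics/crop_side.png

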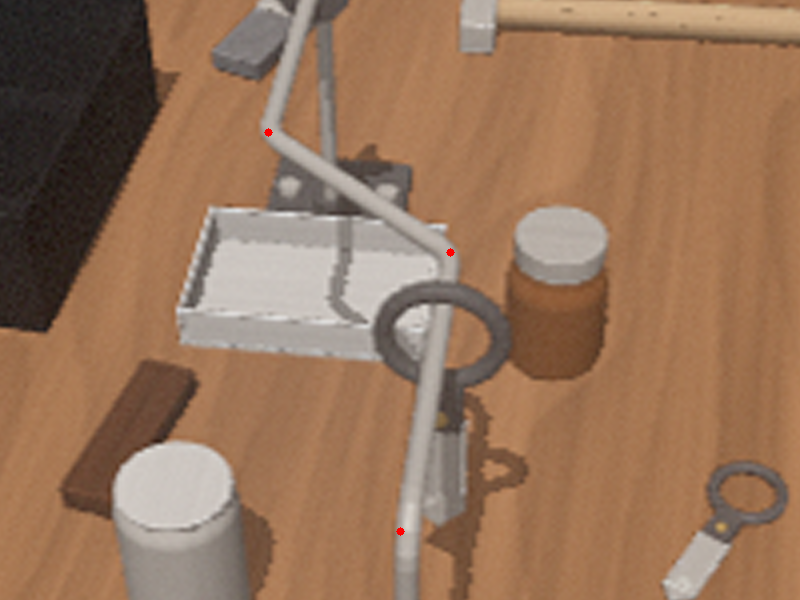

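The crops confirm it: the dark ring at (343,428) in the top crop is threaded on the rod just before bend 1. The fit points sit about 1.5 px behind the rod's corners, so I'll correct by about 3 mm. Now I compute the approach.

```bash
cat >> h.py <<'E'
P=np.load("p.npy")
def go(ly=None,lx=None,z=None,hd=None,xy=None):
    """target local xy in rail frame -> tool-frame shift"""
    o=get_obs(); Rt=R.from_quat(o["tcp_rot"]); 
    t=w(P,(lx,ly),z); d=Rt.inv().apply(t-o["ee_pos"])
    y=Rt.apply([0,1,0]); cur=np.degrees(np.arctan2(y[1],y[0])); tgt=np.degrees(P[2])+hd
    a=(tgt-cur+90)%180-90
    print("t",o["time"],"ee",o["ee_pos"].round(4),"target",t.round(4),"shift",d.round(4),"wz",round(-np.radians(a),3),"tilt",Rt.apply([0,0,1]).round(3))
    c,s=np.cos(P[2]),np.sin(P[2]);e=o["ee_pos"][:2]-P[:2];print("ee rail frame",np.round([c*e[0]+s*e[1],-s*e[0]+c*e[1]],4),"F",o["wrist_force"].round(2),"open",o["opening"])
E
python3 - <<'E'
import numpy as np
p=np.load("p.npy");p[1]-=.003;p[0]+=.001;np.save("p.npy",p)
from h import *
go(.125,-.05,.26,0)
E
```

```text
t 1.0 ee [0.2427 0.6298 0.2054] target [0.4996 0.0728 0.26  ] shift [-0.44   -0.4273 -0.0545] wz 1.147 tilt [-0. -0. -1.]
ee rail frame [-0.2753  0.6955] F [-0.42 -0.16 -0.17] open 0.09396871281502583
```

```bash
python3 -m inch '[{"dz":-0.05,"gripper":0.04},{"dx":-0.22,"dy":-0.214,"dz":-0.055,"wz":0.5,"gripper":0.04},{"dx":-0.22,"dy":-0.214,"dz":-0.055,"wz":0.5},{"dx":-0.22,"dy":-0.214,"dz":-0.055,"wz":0.5},{"dx":-0.22,"dy":-0.214,"dz":-0.055,"wz":0.5},{"dx":-0.44,"dy":-0.427,"dz":-0.055,"wz":1.147},{"dx":-0.44,"dy":-0.427,"dz":-0.055,"wz":1.147},{"dx":-0.44,"dy":-0.427,"dz":-0.055,"wz":1.147},{"dx":-0.44,"dy":-0.427,"dz":-0.055,"wz":1.147},{"dx":-0.44,"dy":-0.427,"dz":-0.055,"wz":1.147}]'; python3 -c "
from h import *
go(.125,-.05,.26,0)"
```

```text
t 1.0 ee [0.2427 0.6298 0.2054] target [0.4996 0.0728 0.26  ] shift [-0.44   -0.4273 -0.0545] wz 1.147 tilt [-0. -0. -1.]
ee rail frame [-0.2753  0.6955] F [-0.42 -0.16 -0.17] open 0.09396871281502583validation failed for argument at $[0]...
```

```bash
python3 -m inch '[{"dx":0,"dy":0,"dz":-0.05,"wx":0,"wy":0,"wz":0,"gripper":0.04},{"dx":-0.22,"dy":-0.214,"dz":-0.055,"wx":0,"wy":0,"wz":0.5,"gripper":0.04},{"dx":-0.22,"dy":-0.214,"dz":-0.055,"wx":0,"wy":0,"wz":0.5,"gripper":0.04},{"dx":-0.22,"dy":-0.214,"dz":-0.055,"wx":0,"wy":0,"wz":0.5,"gripper":0.04},{"dx":-0.22,"dy":-0.214,"dz":-0.055,"wx":0,"wy":0,"wz":0.5,"gripper":0.04},{"dx":-0.44,"dy":-0.427,"dz":-0.055,"wx":0,"wy":0,"wz":1.147,"gripper":0.04},{"dx":-0.44,"dy":-0.427,"dz":-0.055,"wx":0,"wy":0,"wz":1.147,"gripper":0.04},{"dx":-0.44,"dy":-0.427,"dz":-0.055,"wx":0,"wy":0,"wz":1.147,"gripper":0.04},{"dx":-0.44,"dy":-0.427,"dz":-0.055,"wx":0,"wy":0,"wz":1.147,"gripper":0.04},{"dx":-0.44,"dy":-0.427,"dz":-0.055,"wx":0,"wy":0,"wz":1.147,"gripper":0.04}]'; python3 -c "
from h import *
go(.125,-.05,.26,0)"
```

```text
time: 2.0
ee_pos: [0.4317, 0.2193, 0.2601]
tcp_rot: [0.689, 0.725, 0.0, -0.0]
wrist_force: [0.8, 1.3, -0.4]
opening: 0.04
t 2.0 ee [0.4317 0.2193 0.2601] target [0.4996 0.0728 0.26  ] shift [-0.1497  0.0605  0.    ] wz -0.006 tilt [ 0.     0.001 -1.   ]
ee rail frame [-0.1096  0.2751] F [ 0.84  1.25 -0.43] open 0.03995209595239577
```

```bash
python3 -m inch '[{"dx":-0.148,"dy":0.06,"dz":0,"wx":0,"wy":0,"wz":0,"gripper":0.04},{"dx":-0.148,"dy":0.06,"dz":0,"wx":0,"wy":0,"wz":0,"gripper":0.04},{"dx":-0.148,"dy":0.06,"dz":0,"wx":0,"wy":0,"wz":0,"gripper":0.04},{"dx":-0.148,"dy":0.06,"dz":0,"wx":0,"wy":0,"wz":0,"gripper":0.04},{"dx":-0.148,"dy":0.06,"dz":0,"wx":0,"wy":0,"wz":0,"gripper":0.04},{"dx":-0.148,"dy":0.06,"dz":0,"wx":0,"wy":0,"wz":0,"gripper":0.04}]'
python3 - <<'E'
from h import *
go(.125,-.05,.18,0)
a=cams.snapshot("top");b=cams.snapshot("side")
for n,i in(("top",a),("side",b)):
    x=cv2.resize(i,None,fx=2.5,fy=2.5,interpolation=cv2.INTER_CUBIC); cv2.imwrite(f"pics/{n}1.png",x[150:750,300:1100])
E
```

```text
time: 2.6
ee_pos: [0.499, 0.0779, 0.2597]
tcp_rot: [0.687, 0.727, -0.0, -0.0]
wrist_force: [0.3, 1.1, -0.7]
opening: 0.0399
t 2.6 ee [0.499  0.0779 0.2597] target [0.4996 0.0728 0.18  ] shift [-0.0052  0.0003  0.0797] wz 0.001 tilt [-0.  0. -1.]
ee rail frame [-0.0503  0.1301] F [ 0.3   1.06 -0.73] open 0.039913811928912135
```

View pics/side1.png

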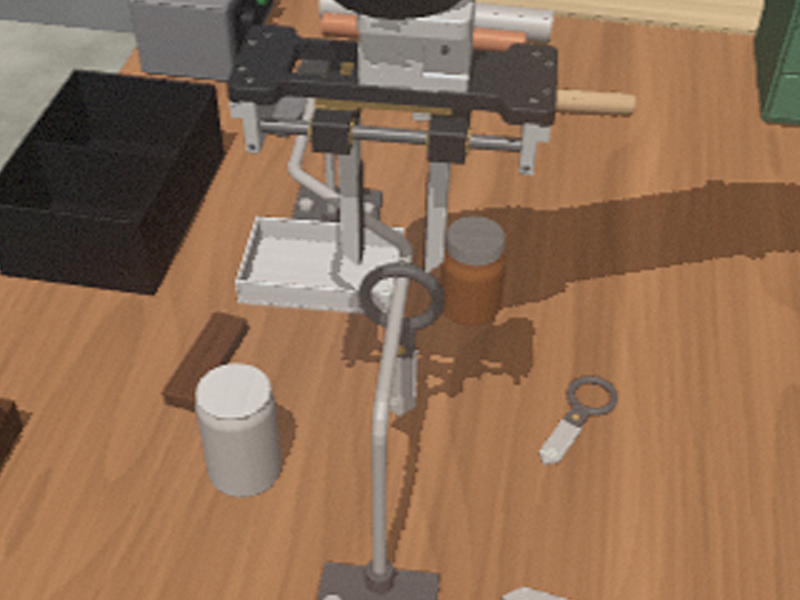

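View pics/top1.png

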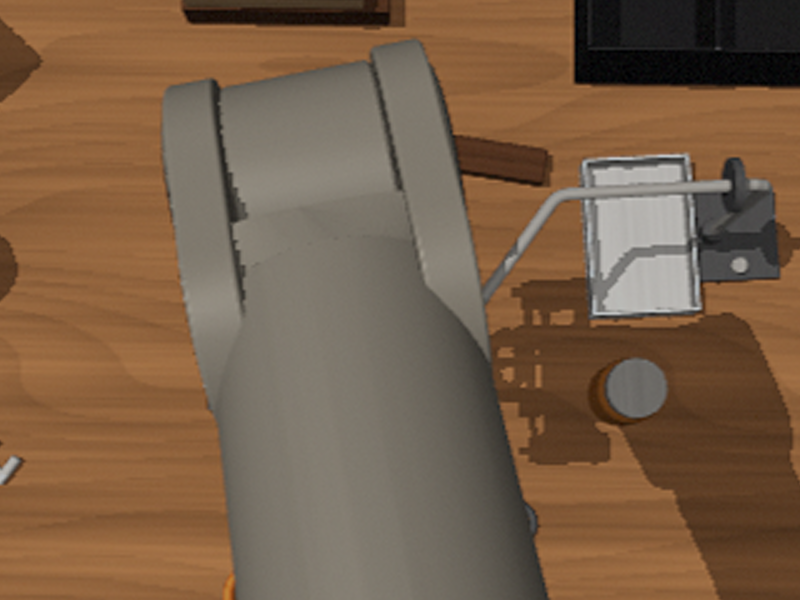

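Run:
```python
from h import *
o=get_obs()
for n in("side","top"):
  print(n,"ee",proj(n,o["ee_pos"]), [(ly,proj(n,w(P,(-.05,ly),.183))[0].round(1).tolist()) for ly in(.06,.07,.08,.09,.1,.13)])
print([(np.round(d["pixel"],1).tolist(),round(d["score"],2)) for d in finder.tip_of("side","hanger_ring")])
```

```text
side ee [[276.99064966 162.66301668]] [(0.06, [281.2, 169.4]), (0.07, [280.5, 173.0]), (0.08, [279.9, 176.7]), (0.09, [279.2, 180.4]), (0.1, [278.5, 184.2]), (0.13, [276.4, 196.0])]
top ee [[259.78644097 186.90020101]] [(0.06, [296.6, 190.7]), (0.07, [291.6, 190.9]), (0.08, [286.6, 191.1]), (0.09, [281.6, 191.3]), (0.1, [276.6, 191.5]), (0.13, [261.7, 192.0])]
[([350.6, 218.3], 0.89), ([389.7, 318.1], 0.65), ([237.6, 127.7], 0.53), ([281.8, 176.3], 0.44)]
```

```bash
python3 -m inch '[{"dx":-0.005,"dy":0,"dz":0.02,"wx":0,"wy":0,"wz":0,"gripper":0.04},{"dx":-0.005,"dy":0,"dz":0.04,"wx":0,"wy":0,"wz":0,"gripper":0.04},{"dx":-0.005,"dy":0,"dz":0.06,"wx":0,"wy":0,"wz":0,"gripper":0.04},{"dx":-0.005,"dy":0,"dz":0.08,"wx":0,"wy":0,"wz":0,"gripper":0.04},{"dx":-0.005,"dy":0,"dz":0.08,"wx":0,"wy":0,"wz":0,"gripper":0.04}]'
cat >> h.py <<'E'
# path along rod: arc-length param with fillets
def build():
    A,B,C,D=[np.array(L[k]) for k in("foot","b1","b2","stop")]
    u1=(B-A)/np.linalg.norm(B-A);u2=(C-B)/np.linalg.norm(C-B);u3=(D-C)/np.linalg.norm(D-C)
    n=2000; s1=np.linalg.norm(B-A);s2=s1+np.linalg.norm(C-B);s3=s2+np.linalg.norm(D-C)
    ss=np.linspace(0,s3,n); pts=np.array([A+u1*s if s<s1 else B+u2*(s-s1) if s<s2 else C+u3*(s-s2) for s in ss])
    from scipy.ndimage import uniform_filter1d
    k=int(.024/(s3/n)); q=np.stack([uniform_filter1d(pts[:,i],k,mode="nearest") for i in(0,1)],1)
    ang=np.array([np.degrees(np.arctan2(*(u1 if s<s1 else u2 if s<s2 else u3)))for s in ss])
    return ss,q,ang
def plan(s0,ds,n,z=.18,lead=.012,spread=.05):
    """rows: TCP at s0+ds*k; heading averaged over window shifted by lead"""
    from scipy.ndimage import uniform_filter1d
    ss,q,ang=build(); th=np.degrees(np.unwrap(np.radians([np.arctan2((u:=np.gradient(q,axis=0)[i])[0],-u[1])*180/np.pi for i in range(len(ss))])))
    th=uniform_filter1d(th,int(spread/(ss[1]-ss[0])),mode="nearest")
    o=get_obs();Rt=R.from_quat(o["tcp_rot"]);y=Rt.apply([0,1,0]);cur=np.arctan2(y[1],y[0])
    for k in range(1,n+1):
        s=s0+ds*k; l=[np.interp(s,ss,q[:,i]) for i in(0,1)]; h=np.interp(s+lead,ss,th)
        d=Rt.inv().apply(w(P,l,z)-o["ee_pos"]); a=(np.radians(h)+P[2]-cur+np.pi/2)%np.pi-np.pi/2
        print(round(s,3),np.round(l,3),round(h,1),"d",d.round(3),"wz",round(-a,2))
E
python3 - <<'E'
from h import *
go(.095,-.05,.18,0)
plan(.095,.008,22)
E
```

```text
time: 3.25
ee_pos: [0.4981, 0.0726, 0.1779]
tcp_rot: [0.686, 0.727, -0.002, -0.001]
wrist_force: [-0.5, -0.6, 0.3]
opening: 0.0399
t 3.25 ee [0.4981 0.0726 0.1779] target [0.5013 0.0429 0.18  ] shift [-0.0299  0.0015 -0.0021] wz 0.002 tilt [-0.003 -0.001 -1.   ]
ee rail frame [-0.0515  0.1249] F [-0.46 -0.63  0.26] open 0.03993374794526926
0.103 [-0.05   0.112] 0.0 d [-0.013  0.001 -0.002] wz 0.0
0.111 [-0.05   0.104] 0.0 d [-0.021  0.001 -0.002] wz 0.0
0.119 [-0.05   0.096] 0.0 d [-0.029  0.001 -0.002] wz 0.0
0.127 [-0.05   0.088] 0.6 d [-0.037  0.001 -0.002] wz -0.01
0.135 [-0.05  0.08] 3.9 d [-0.045  0.001 -0.002] wz -0.07
0.143 [-0.05   0.072] 10.1 d [-0.053  0.001 -0.002] wz -0.17
0.151 [-0.05   0.064] 18.2 d [-0.061  0.001 -0.002] wz -0.32
0.159 [-0.05   0.056] 26.5 d [-0.069  0.001 -0.002] wz -0.46
0.167 [-0.049  0.049] 34.7 d [-0.076  0.003 -0.002] wz -0.6
0.175 [-0.045  0.042] 42.7 d [-0.083  0.006 -0.002] wz -0.74
0.183 [-0.04   0.037] 48.3 d [-0.088  0.011 -0.002] wz -0.84
0.191 [-0.034  0.032] 51.0 d [-0.093  0.018 -0.002] wz -0.89
0.199 [-0.027  0.027] 51.3 d [-0.098  0.024 -0.002] wz -0.89
0.207 [-0.021  0.022] 51.3 d [-0.103  0.03  -0.002] wz -0.89
0.215 [-0.015  0.017] 51.3 d [-0.108  0.036 -0.002] wz -0.89
0.223 [-0.009  0.012] 51.3 d [-0.113  0.043 -0.002] wz -0.89
0.231 [-0.002  0.007] 51.3 d [-0.118  0.049 -0.002] wz -0.89
0.239 [0.004 0.002] 51.3 d [-0.123  0.055 -0.002] wz -0.89
0.247 [ 0.01  -0.003] 51.3 d [-0.128  0.061 -0.002] wz -0.89
0.255 [ 0.016 -0.008] 50.7 d [-0.133  0.068 -0.002] wz -0.88
0.263 [ 0.023 -0.013] 47.5 d [-0.138  0.074 -0.002] wz -0.83
0.271 [ 0.029 -0.018] 41.3 d [-0.143  0.08  -0.002] wz -0.72
```

```bash
python3 -m inch '[{"dx":-0.01,"dy":0.001,"dz":-0.002,"wx":0,"wy":0,"wz":0,"gripper":0.04},{"dx":-0.02,"dy":0.001,"dz":-0.002,"wx":0,"wy":0,"wz":0,"gripper":0.04},{"dx":-0.028,"dy":0.001,"dz":-0.002,"wx":0,"wy":0,"wz":0,"gripper":0.04},{"dx":-0.035,"dy":0.001,"dz":-0.002,"wx":0,"wy":0,"wz":-0.01,"gripper":0.04},{"dx":-0.041,"dy":0.001,"dz":-0.002,"wx":0,"wy":0,"wz":-0.04,"gripper":0.04},{"dx":-0.047,"dy":0.001,"dz":-0.002,"wx":0,"wy":0,"wz":-0.09,"gripper":0.04},{"dx":-0.053,"dy":0.001,"dz":-0.002,"wx":0,"wy":0,"wz":-0.17,"gripper":0.04},{"dx":-0.053,"dy":0.001,"dz":-0.002,"wx":0,"wy":0,"wz":-0.17,"gripper":0.04}]'
python3 - <<'E'
from h import *
go(.072,-.05,.18,10)
a=cams.snapshot("side")
print([(np.round(d["pixel"],1).tolist(),round(d["score"],2)) for d in finder.tip_of("side","hanger_ring")])
x=cv2.resize(a,None,fx=4,fy=4,interpolation=cv2.INTER_CUBIC); cv2.imwrite("pics/side2.png",x[400:1000,700:1500])
plan(.143,.006,12)
E
```

```text
time: 4.05
ee_pos: [0.5038, 0.0179, 0.1821]
tcp_rot: [0.623, 0.783, 0.0, 0.0]
wrist_force: [0.5, 0.1, 0.7]
opening: 0.04
t 4.05 ee [0.5038 0.0179 0.1821] target [0.5026 0.0199 0.18  ] shift [ 0.0022 -0.0007  0.0021] wz -0.004 tilt [ 0.  0. -1.]
ee rail frame [-0.049   0.0699] F [0.45 0.13 0.7 ] open 0.039966667792264536
[([282.6, 167.6], 0.91), ([388.6, 320.5], 0.88), ([355.3, 214.5], 0.8)]
0.149 [-0.05   0.066] 16.2 d [-0.004 -0.002  0.002] wz -0.12
0.155 [-0.05  0.06] 22.4 d [-0.01  -0.003  0.002] wz -0.22
0.161 [-0.05   0.054] 28.5 d [-0.016 -0.004  0.002] wz -0.33
0.167 [-0.049  0.049] 34.7 d [-0.022 -0.003  0.002] wz -0.44
0.173 [-0.046  0.044] 40.8 d [-0.027 -0.002  0.002] wz -0.55
0.179 [-0.043  0.04 ] 45.9 d [-0.032  0.001  0.002] wz -0.63
0.185 [-0.038  0.036] 49.3 d [-0.036  0.005  0.002] wz -0.69
0.191 [-0.034  0.032] 51.0 d [-0.041  0.009  0.002] wz -0.72
0.197 [-0.029  0.028] 51.3 d [-0.045  0.013  0.002] wz -0.73
0.203 [-0.024  0.024] 51.3 d [-0.05   0.017  0.002] wz -0.73
0.209 [-0.02   0.021] 51.3 d [-0.054  0.021  0.002] wz -0.73
0.215 [-0.015  0.017] 51.3 d [-0.059  0.025  0.002] wz -0.73
```

View pics/side2.png

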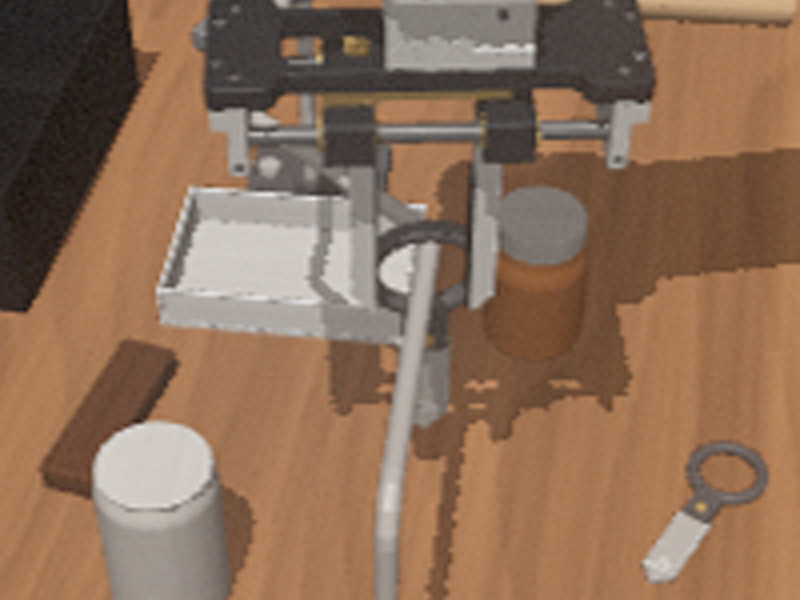

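The side view shows both fingers straddling the rod behind the ring. The ring is at full-picture (283,168) and has moved forward about 20 mm. Continuing round bend 1.

```bash
python3 -m inch '[{"dx":-0.004,"dy":-0.002,"dz":0.002,"wx":0,"wy":0,"wz":-0.11,"gripper":0.04},{"dx":-0.01,"dy":-0.003,"dz":0.002,"wx":0,"wy":0,"wz":-0.22,"gripper":0.04},{"dx":-0.016,"dy":-0.004,"dz":0.002,"wx":0,"wy":0,"wz":-0.33,"gripper":0.04},{"dx":-0.022,"dy":-0.003,"dz":0.002,"wx":0,"wy":0,"wz":-0.44,"gripper":0.04},{"dx":-0.027,"dy":-0.002,"dz":0.002,"wx":0,"wy":0,"wz":-0.55,"gripper":0.04},{"dx":-0.032,"dy":0.001,"dz":0.002,"wx":0,"wy":0,"wz":-0.63,"gripper":0.04},{"dx":-0.036,"dy":0.005,"dz":0.002,"wx":0,"wy":0,"wz":-0.69,"gripper":0.04},{"dx":-0.041,"dy":0.009,"dz":0.002,"wx":0,"wy":0,"wz":-0.72,"gripper":0.04},{"dx":-0.041,"dy":0.009,"dz":0.002,"wx":0,"wy":0,"wz":-0.72,"gripper":0.04}]'
python3 - <<'E'
from h import *
go(.032,-.034,.18,51.3)
a=cams.snapshot("side");b=cams.snapshot("top")
print([(np.round(d["pixel"],1).tolist(),round(d["score"],2)) for d in finder.tip_of("side","hanger_ring")])
x=cv2.resize(a,None,fx=4,fy=4,interpolation=cv2.INTER_CUBIC)[400:1000,700:1500]; cv2.imwrite("pics/side3.png",x)
plan(.191,.008,12)
E
```

```text
time: 5.05
ee_pos: [0.522, -0.0192, 0.1798]
tcp_rot: [0.308, 0.951, -0.0, 0.0]
wrist_force: [0.0, -0.3, -0.4]
opening: 0.0401
t 5.05 ee [ 0.522  -0.0192  0.1798] target [ 0.5208 -0.0191  0.18  ] shift [ 0.001  -0.0007 -0.0002] wz -0.007 tilt [ 0. -0. -1.]
ee rail frame [-0.0328  0.0319] F [ 0.02 -0.29 -0.37] open 0.04014561858688292
[([388.2, 320.4], 0.91), ([266.3, 153.9], 0.76), ([352.5, 217.7], 0.62)]
0.199 [-0.027  0.027] 51.3 d [-0.008 -0.    -0.   ] wz -0.01
0.207 [-0.021  0.022] 51.3 d [-0.016 -0.    -0.   ] wz -0.01
0.215 [-0.015  0.017] 51.3 d [-0.024 -0.    -0.   ] wz -0.01
0.223 [-0.009  0.012] 51.3 d [-0.032 -0.    -0.   ] wz -0.01
0.231 [-0.002  0.007] 51.3 d [-0.04 -0.   -0.  ] wz -0.01
0.239 [0.004 0.002] 51.3 d [-0.048 -0.    -0.   ] wz -0.01
0.247 [ 0.01  -0.003] 51.3 d [-0.056 -0.    -0.   ] wz -0.01
0.255 [ 0.016 -0.008] 50.7 d [-0.064  0.    -0.   ] wz 0.0
0.263 [ 0.023 -0.013] 47.5 d [-0.072  0.    -0.   ] wz 0.06
0.271 [ 0.029 -0.018] 41.3 d [-0.08  0.   -0.  ] wz 0.17
0.279 [ 0.035 -0.023] 33.2 d [-0.088  0.    -0.   ] wz 0.31
0.287 [ 0.041 -0.028] 24.9 d [-0.096  0.    -0.   ] wz 0.45
```

View pics/side3.png

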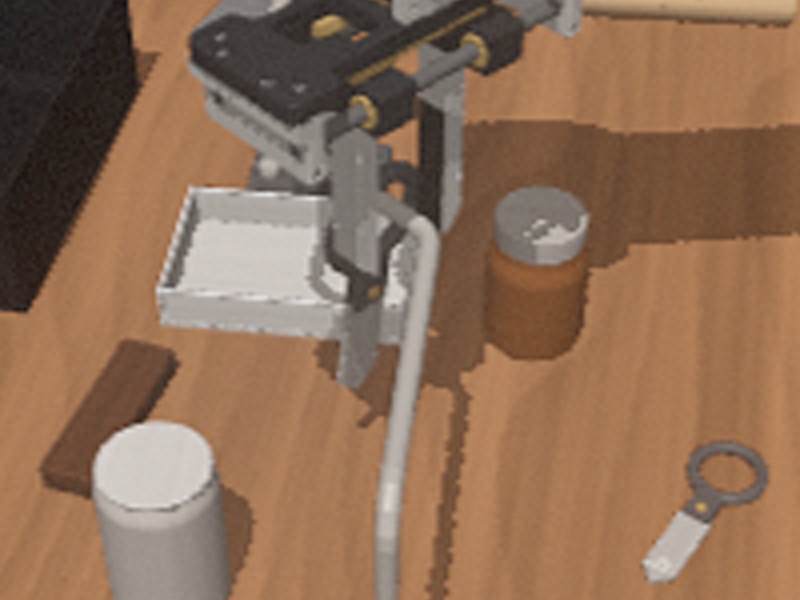

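The ring, at full-picture (266,154), is past bend 1, and the tin, jar and block haven't moved. Next stretch.

```bash
python3 -m inch '[{"dx":-0.008,"dy":0,"dz":0,"wx":0,"wy":0,"wz":-0.01,"gripper":0.04},{"dx":-0.016,"dy":0,"dz":0,"wx":0,"wy":0,"wz":-0.01,"gripper":0.04},{"dx":-0.024,"dy":0,"dz":0,"wx":0,"wy":0,"wz":-0.01,"gripper":0.04},{"dx":-0.032,"dy":0,"dz":0,"wx":0,"wy":0,"wz":-0.01,"gripper":0.04},{"dx":-0.04,"dy":0,"dz":0,"wx":0,"wy":0,"wz":-0.01,"gripper":0.04},{"dx":-0.048,"dy":0,"dz":0,"wx":0,"wy":0,"wz":-0.01,"gripper":0.04},{"dx":-0.056,"dy":0,"dz":0,"wx":0,"wy":0,"wz":-0.01,"gripper":0.04},{"dx":-0.064,"dy":0,"dz":0,"wx":0,"wy":0,"wz":0,"gripper":0.04},{"dx":-0.07,"dy":0,"dz":0,"wx":0,"wy":0,"wz":0.05,"gripper":0.04},{"dx":-0.07,"dy":0,"dz":0,"wx":0,"wy":0,"wz":0.05,"gripper":0.04}]'
python3 - <<'E'
from h import *
go(-.012,.021,.18,48)
a=cams.snapshot("side");b=cams.snapshot("top")
print([(np.round(d["pixel"],1).tolist(),round(d["score"],2)) for d in finder.tip_of("side","hanger_ring")])
x=cv2.resize(a,None,fx=4,fy=4,interpolation=cv2.INTER_CUBIC)[300:900,700:1500]; cv2.imwrite("pics/side4.png",x)
x=cv2.resize(b,None,fx=2.5,fy=2.5,interpolation=cv2.INTER_CUBIC)[150:750,500:1300]; cv2.imwrite("pics/top4.png",x)
plan(.261,.006,12)
E
```

```text
time: 6.2
ee_pos: [0.5791, -0.0607, 0.1797]
tcp_rot: [0.332, 0.943, -0.0, 0.0]
wrist_force: [-0.2, 0.2, -0.6]
opening: 0.04
t 6.2 ee [ 0.5791 -0.0607  0.1797] target [ 0.5782 -0.06    0.18  ] shift [ 0.0012  0.     -0.0003] wz -0.0 tilt [ 0.    -0.001 -1.   ]
ee rail frame [ 0.0218 -0.0128] F [-0.25  0.23 -0.55] open 0.039956272555669664
[([355.0, 216.4], 0.74), ([388.7, 320.7], 0.7), ([242.6, 141.1], 0.66)]
0.267 [ 0.026 -0.016] 44.7 d [-0.006  0.    -0.   ] wz 0.06
0.273 [ 0.03  -0.019] 39.4 d [-0.012  0.001 -0.   ] wz 0.15
0.279 [ 0.035 -0.023] 33.2 d [-0.018  0.001 -0.   ] wz 0.26
0.285 [ 0.04  -0.027] 27.0 d [-0.024  0.001 -0.   ] wz 0.37
0.291 [ 0.044 -0.031] 20.8 d [-0.03   0.001 -0.   ] wz 0.48
0.297 [ 0.047 -0.035] 14.6 d [-0.035  0.    -0.   ] wz 0.59
0.303 [ 0.049 -0.04 ] 8.7 d [-0.04  -0.002 -0.   ] wz 0.69
0.309 [ 0.05  -0.046] 4.2 d [-0.044 -0.006 -0.   ] wz 0.77
0.315 [ 0.05  -0.052] 1.3 d [-0.048 -0.01  -0.   ] wz 0.82
0.321 [ 0.05  -0.058] 0.1 d [-0.052 -0.015 -0.   ] wz 0.84
0.327 [ 0.05  -0.064] 0.0 d [-0.056 -0.019 -0.   ] wz 0.84
0.333 [ 0.05 -0.07] 0.0 d [-0.06  -0.024 -0.   ] wz 0.84
```

View pics/side4.png

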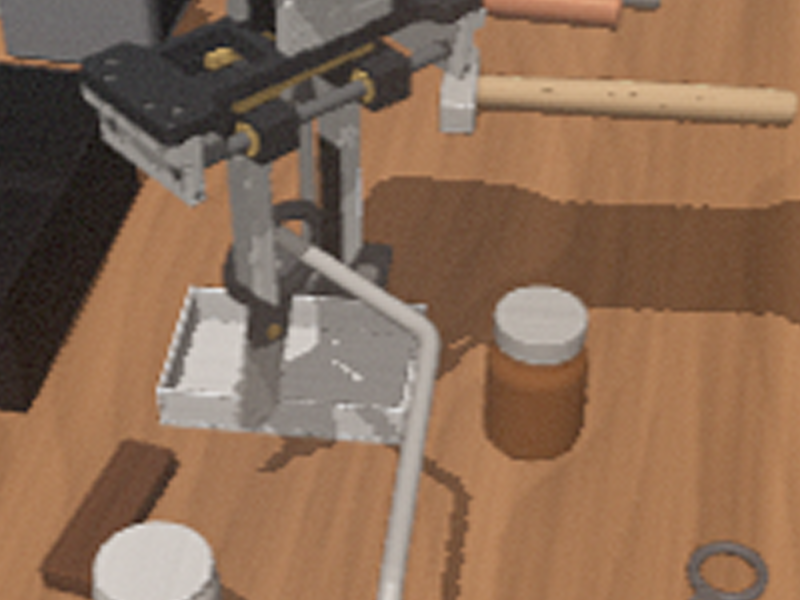

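View pics/top4.png

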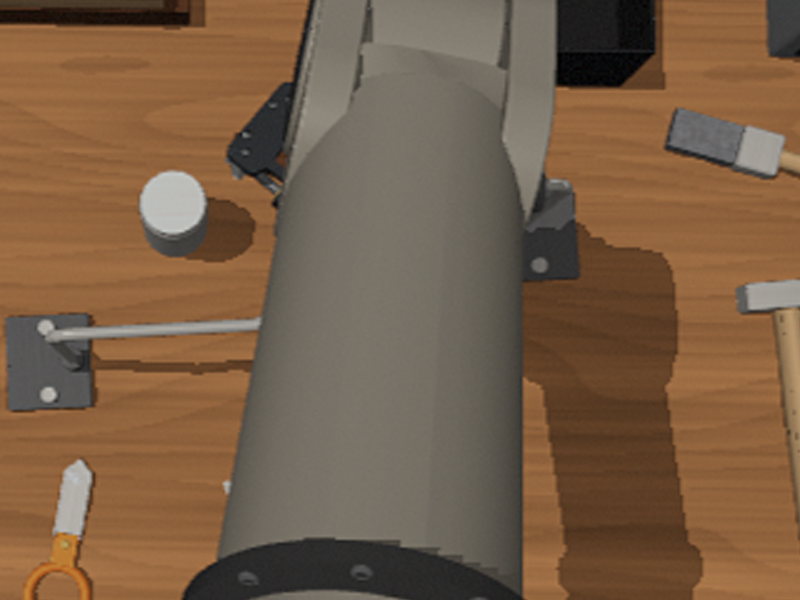

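In the side view the ring, at (243,141), is still ahead of both fingers near bend 2. Now round bend 2.

```bash
python3 -m inch '[{"dx":-0.006,"dy":0,"dz":0,"wx":0,"wy":0,"wz":0.06,"gripper":0.04},{"dx":-0.012,"dy":0.001,"dz":0,"wx":0,"wy":0,"wz":0.15,"gripper":0.04},{"dx":-0.018,"dy":0.001,"dz":0,"wx":0,"wy":0,"wz":0.26,"gripper":0.04},{"dx":-0.024,"dy":0.001,"dz":0,"wx":0,"wy":0,"wz":0.37,"gripper":0.04},{"dx":-0.03,"dy":0.001,"dz":0,"wx":0,"wy":0,"wz":0.48,"gripper":0.04},{"dx":-0.035,"dy":0,"dz":0,"wx":0,"wy":0,"wz":0.59,"gripper":0.04},{"dx":-0.04,"dy":-0.002,"dz":0,"wx":0,"wy":0,"wz":0.69,"gripper":0.04},{"dx":-0.044,"dy":-0.006,"dz":0,"wx":0,"wy":0,"wz":0.77,"gripper":0.04},{"dx":-0.048,"dy":-0.01,"dz":0,"wx":0,"wy":0,"wz":0.82,"gripper":0.04},{"dx":-0.052,"dy":-0.015,"dz":0,"wx":0,"wy":0,"wz":0.84,"gripper":0.04}]'
python3 - <<'E'
from h import *
go(-.058,.05,.18,0)
a=cams.snapshot("side")
print([(np.round(d["pixel"],1).tolist(),round(d["score"],2)) for d in finder.tip_of("side","hanger_ring")])
x=cv2.resize(a,None,fx=4,fy=4,interpolation=cv2.INTER_CUBIC)[200:800,600:1400]; cv2.imwrite("pics/side5.png",x)
go(-.14,.05,.18,0)
E
```

```text
time: 7.35
ee_pos: [0.6097, -0.1037, 0.1798]
tcp_rot: [0.687, 0.727, 0.0, -0.0]
wrist_force: [-0.6, 1.8, 0.5]
opening: 0.0398
t 7.35 ee [ 0.6097 -0.1037  0.1798] target [ 0.6098 -0.1043  0.18  ] shift [-0.0006  0.0001 -0.0002] wz -0.0 tilt [-0.  0. -1.]
ee rail frame [ 0.0499 -0.0574] F [-0.64  1.82  0.5 ] open 0.03984748423754497
[([239.0, 125.2], 0.74), ([390.2, 321.8], 0.67), ([356.5, 214.9], 0.6)]
t 7.45 ee [ 0.6094 -0.1049  0.1798] target [ 0.6144 -0.1861  0.18  ] shift [-0.0814  0.0004 -0.0001] wz -0.0 tilt [-0. -0. -1.]
ee rail frame [ 0.0496 -0.0586] F [ 0.31  0.72 -0.26] open 0.03994377695137419
```

View pics/side5.png

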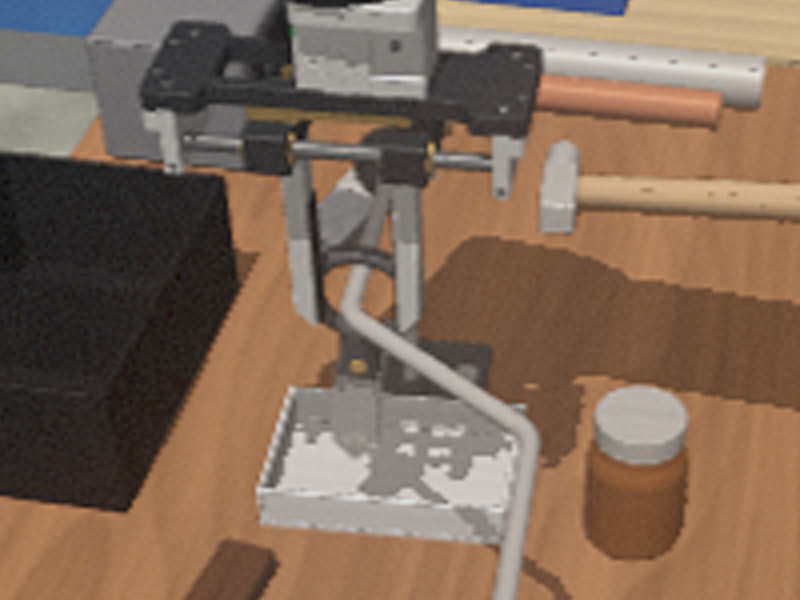

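The ring, at (239,125), is round bend 2 and hangs ahead of both fingers. Straight on towards the disc.

```bash
python3 -m inch '[{"dx":-0.008,"dy":0,"dz":0,"wx":0,"wy":0,"wz":0,"gripper":0.04},{"dx":-0.016,"dy":0,"dz":0,"wx":0,"wy":0,"wz":0,"gripper":0.04},{"dx":-0.024,"dy":0,"dz":0,"wx":0,"wy":0,"wz":0,"gripper":0.04},{"dx":-0.032,"dy":0,"dz":0,"wx":0,"wy":0,"wz":0,"gripper":0.04},{"dx":-0.04,"dy":0,"dz":0,"wx":0,"wy":0,"wz":0,"gripper":0.04},{"dx":-0.048,"dy":0,"dz":0,"wx":0,"wy":0,"wz":0,"gripper":0.04},{"dx":-0.056,"dy":0,"dz":0,"wx":0,"wy":0,"wz":0,"gripper":0.04},{"dx":-0.064,"dy":0,"dz":0,"wx":0,"wy":0,"wz":0,"gripper":0.04},{"dx":-0.072,"dy":0,"dz":0,"wx":0,"wy":0,"wz":0,"gripper":0.04},{"dx":-0.078,"dy":0,"dz":0,"wx":0,"wy":0,"wz":0,"gripper":0.04}]';python3 -m inch '[{"dx":-0.003,"dy":0,"dz":0,"wx":0,"wy":0,"wz":0,"gripper":0.04},{"dx":-0.006,"dy":0,"dz":0,"wx":0,"wy":0,"wz":0,"gripper":0.04},{"dx":-0.009,"dy":0,"dz":0,"wx":0,"wy":0,"wz":0,"gripper":0.04},{"dx":-0.009,"dy":0,"dz":0,"wx":0,"wy":0,"wz":0,"gripper":0.04}]';  python3 - <<'E'
from h import *
go(-.152,.05,.18,0)
a=cams.snapshot("side")
print([(np.round(d["pixel"],1).tolist(),round(d["score"],2)) for d in finder.tip_of("side","hanger_ring")])
x=cv2.resize(a,None,fx=4,fy=4,interpolation=cv2.INTER_CUBIC)[100:700,600:1400]; cv2.imwrite("pics/side6.png",x)
E
```

```text
time: 8.45
ee_pos: [0.614, -0.1829, 0.1798]
tcp_rot: [0.687, 0.726, -0.0, 0.0]
wrist_force: [0.5, 1.4, 0.8]
opening: 0.0404
time: 8.85
ee_pos: [0.6145, -0.1914, 0.1798]
tcp_rot: [0.687, 0.727, -0.0, 0.0]
wrist_force: [0.2, 1.0, -0.6]
opening: 0.0401
t 8.85 ee [ 0.6145 -0.1914  0.1798] target [ 0.615  -0.1981  0.18  ] shift [-0.0067  0.0002 -0.0002] wz -0.0 tilt [ 0. -0. -1.]
ee rail frame [ 0.0498 -0.1453] F [ 0.23  0.96 -0.63] open 0.040096133077378346
[([391.9, 320.4], 0.98), ([248.1, 101.4], 0.72), ([357.7, 218.5], 0.6), ([247.7, 99.2], 0.22)]
```

View pics/side6.png

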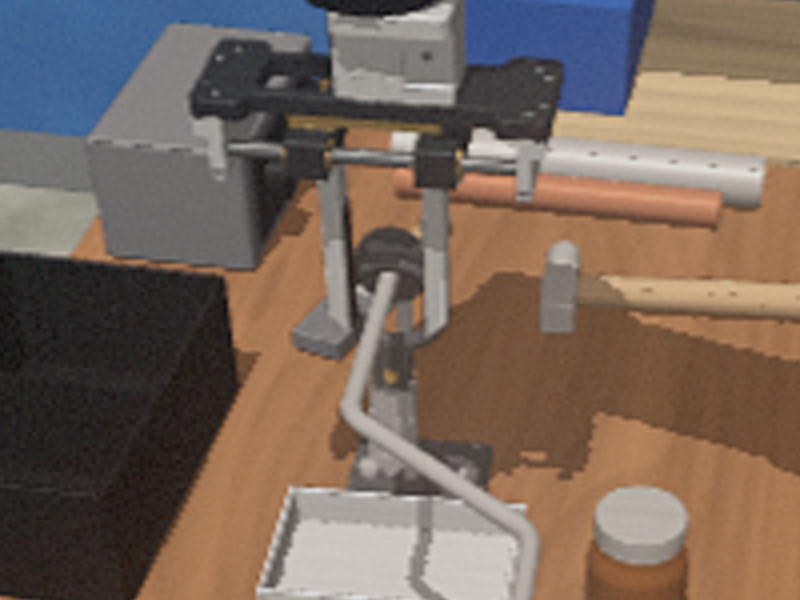

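```bash
python3 -m inch '[{"dx":-0.002,"dy":0,"dz":0,"wx":0,"wy":0,"wz":0,"gripper":0.04},{"dx":-0.004,"dy":0,"dz":0,"wx":0,"wy":0,"wz":0,"gripper":0.04},{"dx":-0.005,"dy":0,"dz":0,"wx":0,"wy":0,"wz":0,"gripper":0.04},{"dx":-0.005,"dy":0,"dz":0,"wx":0,"wy":0,"wz":0,"gripper":0.04}]'; python3 -m inch '[{"dx":-0.001,"dy":0,"dz":0,"wx":0,"wy":0,"wz":0,"gripper":0.04},{"dx":-0.002,"dy":0,"dz":0,"wx":0,"wy":0,"wz":0,"gripper":0.04},{"dx":-0.002,"dy":0,"dz":0,"wx":0,"wy":0,"wz":0,"gripper":0.04}]'; python3 -c "
from h import *
go(-.152,.05,.18,0)"
```

```text
time: 9.35
ee_pos: [0.6147, -0.1949, 0.1797]
tcp_rot: [0.687, 0.727, 0.0, -0.001]
wrist_force: [-1.0, 6.4, 0.8]
opening: 0.0399
time: 9.65
ee_pos: [0.6147, -0.1953, 0.1795]
tcp_rot: [0.686, 0.727, 0.001, -0.002]
wrist_force: [-3.6, 13.4, 4.8]
opening: 0.0395
t 9.65 ee [ 0.6147 -0.1953  0.1795] target [ 0.615  -0.1981  0.18  ] shift [-0.0029  0.0001 -0.0006] wz 0.002 tilt [-0.002  0.004 -1.   ]
ee rail frame [ 0.0499 -0.1491] F [-3.57 13.41  4.8 ] open 0.03949931942206977
```

The force has risen to 13 N at the expected place, so the ring is against the disc. Backing off slowly, then up.

```bash
python3 -m inch '[{"dx":0.002,"dy":0,"dz":0,"wx":0,"wy":0,"wz":0,"gripper":0.04},{"dx":0.004,"dy":0,"dz":0,"wx":0,"wy":0,"wz":0,"gripper":0.04},{"dx":0.008,"dy":0,"dz":0,"wx":0,"wy":0,"wz":0,"gripper":0.04},{"dx":0.014,"dy":0,"dz":0,"wx":0,"wy":0,"wz":0,"gripper":0.04},{"dx":0.022,"dy":0,"dz":0,"wx":0,"wy":0,"wz":0,"gripper":0.04},{"dx":0.03,"dy":0,"dz":0,"wx":0,"wy":0,"wz":0,"gripper":0.04},{"dx":0.03,"dy":0,"dz":-0.02,"wx":0,"wy":0,"wz":0,"gripper":0.04},{"dx":0.03,"dy":0,"dz":-0.05,"wx":0,"wy":0,"wz":0,"gripper":0.04},{"dx":0.03,"dy":0,"dz":-0.09,"wx":0,"wy":0,"wz":0,"gripper":0.04},{"dx":0.03,"dy":0,"dz":-0.12,"wx":0,"wy":0,"wz":0,"gripper":0.04}]'; python3 -m inch '[{"dx":0.04,"dy":0,"dz":-0.03,"wx":0,"wy":0,"wz":0,"gripper":0.04},{"dx":0.08,"dy":0,"dz":-0.03,"wx":0,"wy":0,"wz":0,"gripper":0.04},{"dx":0.12,"dy":0,"dz":-0.03,"wx":0,"wy":0,"wz":0,"gripper":0.04},{"dx":0.16,"dy":0,"dz":-0.03,"wx":0,"wy":0,"wz":0,"gripper":0.04},{"dx":0.2,"dy":0,"dz":-0.03,"wx":0,"wy":0,"wz":0,"gripper":0.04},{"dx":0.24,"dy":0,"dz":-0.03,"wx":0,"wy":0,"wz":0,"gripper":0.04},{"dx":0.28,"dy":0,"dz":-0.03,"wx":0,"wy":0,"wz":0,"gripper":0.04},{"dx":0.28,"dy":0,"dz":-0.03,"wx":0,"wy":0,"wz":0,"gripper":0.04}]'
python3 - <<'E'
from h import *
a=cams.snapshot("side");b=cams.snapshot("top")
for n in("side","top"):
  print(n,[(np.round(d["pixel"],1).tolist(),round(d["score"],2)) for d in finder.tip_of(n,"hanger_ring")], [(ly,proj(n,w(P,(.05,ly),.183))[0].round(1).tolist()) for ly in(-.14,-.148,-.165)])
for q in("tin","jar","scales"): print(q,[(np.round(d["pixel"],1).tolist(),round(d["score"],2)) for d in finder.tip_of("top",q)][:2])
x=cv2.resize(a,None,fx=4,fy=4,interpolation=cv2.INTER_CUBIC)[200:800,600:1400]; cv2.imwrite("pics/side7.png",x)
x=cv2.resize(b,None,fx=4,fy=4,interpolation=cv2.INTER_CUBIC)[300:900,1200:2000]; cv2.imwrite("pics/top7.png",x)
E
```

```text
time: 10.65
ee_pos: [0.6133, -0.1677, 0.302]
tcp_rot: [0.687, 0.727, 0.0, 0.0]
wrist_force: [0.5, 0.4, 1.0]
opening: 0.0403
time: 11.45
ee_pos: [0.5966, 0.1186, 0.3291]
tcp_rot: [0.684, 0.729, 0.0, -0.001]
wrist_force: [0.1, 0.3, -0.8]
opening: 0.0403
side [([249.0, 100.1], 0.87), ([353.3, 216.8], 0.81), ([388.6, 319.1], 0.72)] [(-0.14, [246.6, 105.1]), (-0.148, [247.2, 103.0]), (-0.165, [248.5, 98.8])]
top [([328.0, 265.8], 0.61), ([405.1, 136.2], 0.59)] [(-0.14, [393.7, 137.8]), (-0.148, [397.7, 137.7]), (-0.165, [406.1, 137.3])]
tin [([271.3, 149.6], 0.62)]
jar [([364.9, 217.0], 0.59)]
scales [([313.3, 123.9], 0.67)]
```

View pics/side7.png

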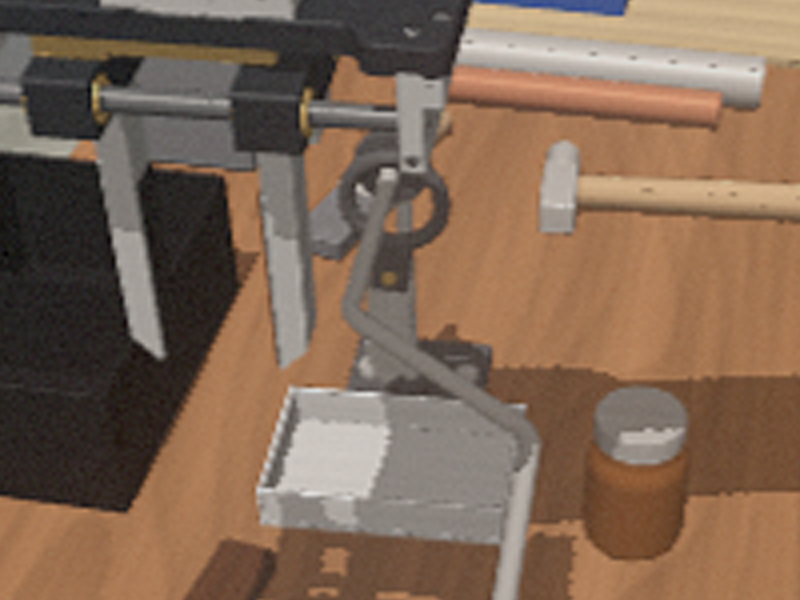

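View pics/top7.png

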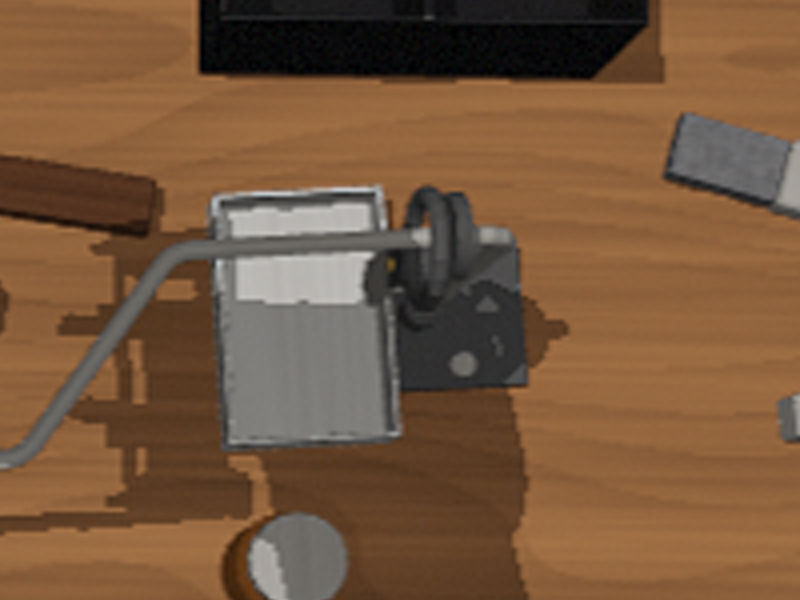

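The ring sits next to the disc, at (435,240) in the top crop, but the hanger looks tilted, with the clamp showing at (385,275). It may still be swinging, so I let it settle and look again.

```bash
for i in 1 2; do python3 -m inch '[{"dx":0.04,"dy":0,"dz":0,"wx":0,"wy":0,"wz":0,"gripper":0.04},{"dx":0.04,"dy":0,"dz":0,"wx":0,"wy":0,"wz":0,"gripper":0.04},{"dx":0.04,"dy":0,"dz":0,"wx":0,"wy":0,"wz":0,"gripper":0.04},{"dx":0.04,"dy":0,"dz":0,"wx":0,"wy":0,"wz":0,"gripper":0.04},{"dx":0.04,"dy":0,"dz":0,"wx":0,"wy":0,"wz":0,"gripper":0.04},{"dx":0.04,"dy":0,"dz":0,"wx":0,"wy":0,"wz":0,"gripper":0.04},{"dx":0.04,"dy":0,"dz":0,"wx":0,"wy":0,"wz":0,"gripper":0.04},{"dx":0.04,"dy":0,"dz":0,"wx":0,"wy":0,"wz":0,"gripper":0.04},{"dx":0.04,"dy":0,"dz":0,"wx":0,"wy":0,"wz":0,"gripper":0.04}]'; python3 - $i <<'E'
import sys
from h import *
i=sys.argv[1]
b=cams.snapshot("top");a=cams.snapshot("side");
for n in("side","top"):
  print(n,[(np.round(d["pixel"],1).tolist(),round(d["score"],2)) for d in finder.tip_of(n,"hanger_ring")])
for q in("tin","jar","scales"): print(q,[(np.round(d["pixel"],1).tolist(),round(d["score"],2)) for d in finder.tip_of("top",q)][:2])
x=cv2.resize(a,None,fx=4,fy=4,interpolation=cv2.INTER_CUBIC)[200:500,600:1200]
y=cv2.resize(b,None,fx=4,fy=4,interpolation=cv2.INTER_CUBIC)[400:700,1300:1900]; cv2.imwrite(f"pics/both8_{i}.png",np.vstack([x,y]))
E
done
```

```text
time: 12.7
ee_pos: [0.5953, 0.1514, 0.3298]
tcp_rot: [0.687, 0.727, -0.0, -0.0]
wrist_force: [1.2, 0.0, 0.8]
opening: 0.0399
side [([390.5, 318.7], 0.77), ([354.3, 217.2], 0.74), ([247.5, 99.7], 0.65)]
top [([407.4, 137.7], 0.97), ([325.6, 265.8], 0.74)]
tin [([269.7, 148.1], 0.89)]
jar [([363.6, 215.1], 0.94)]
scales []
time: 13.95
ee_pos: [0.5931, 0.1914, 0.3298]
tcp_rot: [0.687, 0.727, 0.0, -0.0]
wrist_force: [0.1, -0.1, -0.7]
opening: 0.0398
side [([356.1, 220.0], 0.71), ([306.0, 180.7], 0.62), ([389.0, 316.7], 0.57), ([268.3, 225.1], 0.34)]
top [([224.1, 294.7], 0.72), ([325.8, 267.4], 0.62), ([409.8, 135.9], 0.56), ([364.1, 217.8], 0.26)]
tin [([270.7, 149.6], 0.87)]
jar [([360.9, 218.1], 0.8)]
scales [([313.7, 122.8], 0.65)]
```

View pics/both8_1.png

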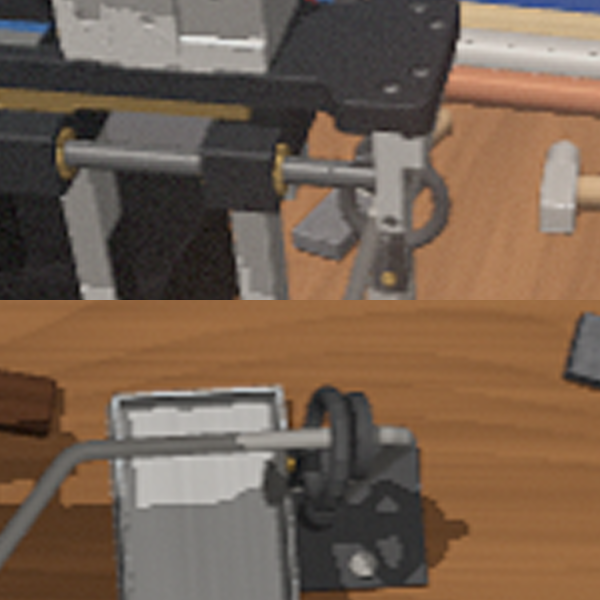

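View pics/both8_2.png

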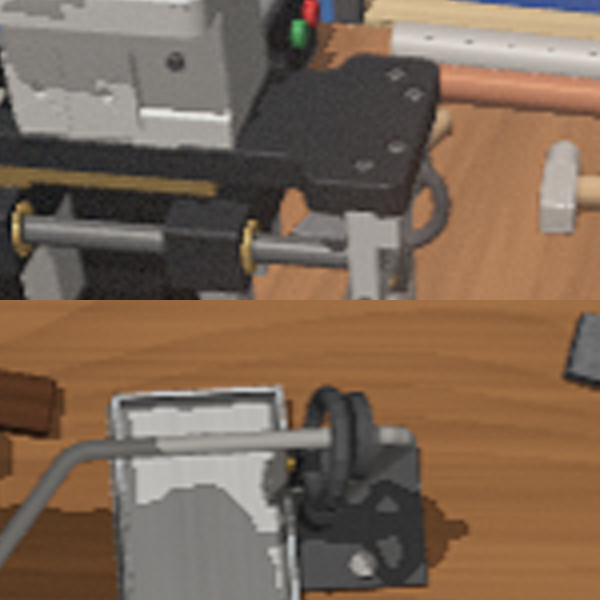

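Two looks 1.2 s apart show the hanger at rest. I'll overlay an upright ring and blade model at the stop to measure any static tilt.

Run:
```python
from h import *
b=cams.snapshot("top");a=cams.snapshot("side")
out=[]
for n,i,(x0,y0) in(("side",a,(600,200)),("side",cv2.imread("pics/side0.png"),(600,200)),("top",b,(1300,400))):
    im=cv2.resize(i,None,fx=4,fy=4,interpolation=cv2.INTER_CUBIC)
    for r,col in((.027,(0,0,255)),):
        t=np.linspace(0,2*np.pi,60); pts=[w(P,(.05+r*np.cos(k),-.165),.183+r*np.sin(k)) for k in t]
        cv2.polylines(im,[(proj(n,np.array(pts))*4).astype(int)],True,col,1)
    l=[w(P,(.05,-.165),z) for z in(.183-.032,.183-.129)]
    cv2.polylines(im,[(proj(n,np.array(l))*4).astype(int)],False,(0,255,255),1)
    out.append(im[y0:y0+300,x0:x0+600])
cv2.imwrite("pics/chk.png",np.vstack([out[0],out[2]]))
```

```text
(no output)
```

View pics/chk.png

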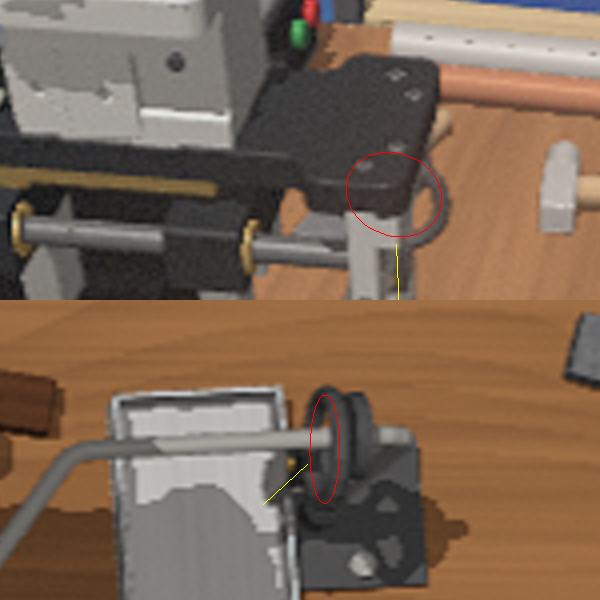

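The upright model matches the hanger: it hangs vertical against the disc, and the earlier tilted look was perspective. Handing in.

```bash
python3 -c "
from h import *
print(get_obs()['time'],workorder.close_job())"
```

```text
the job is handed in; nothing more can be done
14.4 None
```

The ring is up against the stop disc and the hanger is hanging there free of the gripper. I handed the job in at 14.4 s of the 48 s allowed. The hand-in reports no verdict, so the result rests on my own checks.

**What I did:** I located the rail from both cameras and lowered the fingers astride the rod behind the dark ring. I then pushed it round both bends until the wrist force rose to about 13 N at the disc. After that I backed off, lifted clear and retreated.

**Last checks:**
- **Position:** the final clear views put the ring's centre about 5 mm before the disc face, in line with the contact.
- **Hanging still:** pictures 1.2 s apart show no motion. The ring lines up with an upright model in the top view to a few pixels. I could not make out the blade tip well enough to check it separately.
- **Tin, jar and block:** by eye they stand where they were. The detector's pixels for the tin and jar repeat within about 3 px.

**What failed or disagreed:**
- The wooden block was detected about 4 px (about 9 mm) from its first reading, and missed once. Nothing came near it and the pictures show no change, so I take this as detector noise.
- In the last side pictures the gripper hid part of the ring, so that camera's final detection of it failed.
- The first move command was refused for missing keys, so nothing moved; I resent it in full.

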